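# Change over the label printer's battery pack

## Task

Put the charged battery pack, the one with the green top, into the label printer: squeeze its two side buttons together to unclip it, lift it out of the charger, and lower it fully home and clipped, buttons sprung out, into the printer's empty bay. Then, once the pack is in, swing the printer's toggle switch all the way over to on. Leave the red-topped pack in the charger and the other things on the counter where they are.

Things in the scene. Friction and masses are not known exactly. Their poses are not given: they have to be found in the camera images.
- pack_green: Charged battery pack: grey upright block, green top, x 56 by y 40 by z 82 mm, 0.2 to 0.4 kg, clipped in one of the charger's two bays (which varies). Origin: centre of its underside, z up. An orange button on its +y and one on its -y face, 24 mm wide, 16 mm high, centre 61 mm above the underside; 57 mm over both buttons, 44 mm when pressed in. The pack can be lifted by its squeezed buttons.
- pack_red: Pack still charging: same shape and buttons but with a red top, in the charger's other bay. To be left there.
- pack_green_left (a joint): Left button of the green pack, on its +y face: 0 sprung out, 0.0065 m fully in; 2.4 N to start, 6.5 N at the end, springs back. It carries a hook low on the same side that catches under the bay's rim: with either button out the pack can neither leave nor enter a bay; with both in by 5.5 mm it can.
- pack_green_right (a joint): Right button of the green pack, on its -y face: 0 sprung out, 0.0065 m fully in; 2.4 N to start, 6.5 N at the end, springs back. It carries a hook low on the same side that catches under the bay's rim: with either button out the pack can neither leave nor enter a bay; with both in by 5.5 mm it can.
- charger: White charger, fixed, x 180 by y 96 mm, rim 43 mm above the counter, with two bays in a row along its x at -42 and +42 mm from its centre (bay floors 12 mm above the counter). Origin: centre of its underside. The packs stand in it with their axes along its own.
- printer_bay (a point): Centre of the floor of the printer's empty bay, 60 mm above the counter: an upright well 31 mm deep, open 62 mm along this point's x and 44 mm along its y (3 and 2 mm to spare on each side of a pack), with a sloped yellow lead-in 4 mm wide. A pack that is home has its underside's centre here and its x along this x, either way round.
- printer: Portable label printer, grey, fixed, x 210 by y 170 mm, deck 91 mm above the counter. Origin: centre of its underside. Bay centre at x -40, y 0; switch pivot at x +66, y 0, 93 mm above the counter, on a black housing that rises to 107 mm (x +-25, y +-35 mm about the pivot).
- switch (a joint): Toggle switch of the printer: 0 off (leaning about 29 degrees to the printer's -y side), 1.0 rad on (leaning 29 degrees to its +y side); it turns about the printer's x and stays where it is left. Off starts between 0 and 0.2. Light: about 1.5 N at the ball. The mechanism's stop is at 1.0.
- switch_tip (a point): Centre of the red ball, 26 mm across, at the end of the switch lever, 50 mm from the pivot; 137 mm above the counter at either end of the swing, 143 mm midway.
- bearing_a: Ball bearing lying on the counter beside the charger, 62 mm across, 16 mm high; origin under its centre. Bystander.
- bearing_b: Ball bearing lying between charger and printer, 52 mm across, 15 mm high. Bystander.
- pulley: Dark belt pulley lying between charger and printer, 76 mm across, 34 mm high. Bystander.
- spray_can: Standing can, 54 mm across, 150 mm high, beyond the machines. Bystander.
- carton: Cardboard carton, 75 by 90 by 50 mm, beyond the machines. Bystander.
- cup: Blue mug, 72 mm across, 85 mm high, on the robot's right near its base. Bystander.
Mind the look-alikes: they are no part of the job. What is shaped like the pack_red but pink is not meant. Leave any purple look-alike of the pack_green alone.

How it is judged:
On the way, in this order (a step that is already met when the one before it is completed fails the run):
1. both buttons of the green pack squeezed in (4.5 mm or more) while it stands in the charger (value of joint each of pack_green_left, pack_green_right above 0.0045 m and z of pack_green in the frame of charger below 0.02 m), for 0.05 s.
2. green pack lifted clear of the charger (z of pack_green in the frame of charger above 0.05 m), for 0.1 s.
3. green pack home in the printer's bay (within 4 mm in height), both buttons sprung out, switch still off (horizontal distance between pack_green and printer_bay below 0.005 m and z of pack_green in the frame of printer_bay between -0.004 and 0.004 m and angle between pack_green's own z axis and vertical below 0.07 rad and value of joint each of pack_green_left, pack_green_right below 0.002 m and value of joint switch below 0.5 rad), for 0.2 s.
4. switch swung over to on (0.85 rad or more) (value of joint switch above 0.85 rad), for 0.1 s.
At the end, for the whole second after the job is handed in: The green pack stands at rest in the printer's bay, underside within 4 mm of its floor in height and 5 mm sideways, upright within 4 degrees, both buttons out to within 2 mm; the switch is at 0.85 rad or more; the red pack is still in its charger bay, within 12 mm of where it was (horizontal distance between pack_green and printer_bay below 0.005 m and z of pack_green in the frame of printer_bay between -0.004 and 0.004 m and angle between pack_green's own z axis and vertical below 0.07 rad and value of joint each of pack_green_left, pack_green_right below 0.002 m and value of joint switch above 0.85 rad and linear speed of pack_green below 0.02 m/s and distance of pack_red from where it was at the start of the episode below 0.012 m and angle between pack_red's own z axis and vertical below 0.1 rad); the robot touches nothing.
It fails at once if red pack pulled from its place (over 12 mm) (distance of pack_red from where it was at the start of the episode above 0.012 m).
It fails at once if another thing on the counter displaced by over 30 mm (distance of any of bearing_a, bearing_b, pulley, spray_can, carton, cup from where it was at the start of the episode above 0.03 m).
It also fails if it takes over 61 s, if anything falls off the work surface, if the arm or the gripper's body presses on something with over 40 N, if the wrist force passes 120 N, or if a joint passes its speed limit or range.

## Robot

A 6-joint arm with a two-finger parallel gripper is mounted at the origin on the work surface. World frame = base frame: x ahead of the robot, y to its left, z up, the work surface at z = 0. Lengths are in m, angles in rad, forces in N, time in s.
With the tool pointing down it reaches from about 0.3 to 0.825 m from the base axis. Payload 5.4 kg.
Tool frame: the origin (TCP) lies at the very end of the fingers, on their centre line; the grasp point (between the pads) lies 19 mm behind it; z points along the fingers, y is the line along which they close (so a half turn about z gives the same grasp; the last joint's range is limited). The gripper opens to 92 mm and grips with 3 to 60 N. Pads are 20 mm wide; open, the fingers measure 128 mm over their backs; the gripper's body (75 mm by 189 mm) begins 69 mm behind the grasp point.
Start: joints at [1.049, 0.158, 1.597, -0, 1.386, -0.21], TCP at [0.176, 0.547, 0.181] pointing down, gripper open.
Joint ranges: [-2.91, 2.91], [-0.94, 2.29], [0.18, 2.7], [-1.29, 4.43], [0.17, 2.64], [-3, 3]. Speed limits (rad/s): [2.57, 2.57, 3.14, 3.14, 3.14, 3.14].

## Interface

Orientations are given as [roll, pitch, yaw] about the fixed x, y, z axes, in that order (R = Rz(yaw) Ry(pitch) Rx(roll)).
In Python, from rig import bot gives the robot as it stands.
- The arm moves only by the tool jog_arm, never from a script. Its argument "moves" is a list that holds one entry, the list of rows, each a list of 5 numbers: the opening, from 0 (shut) to 1 (fully open), then the shift along the tool's x, y, z in cm, then the turn about the tool's z in degrees. A call has 1 to 5 rows; each row is the pose to reach, as a shift and turn from the pose commanded when the call began, along the tool's axes at that moment; what a row does not reach only later rows make up. A row lasts 1/8 s, in which the tool goes at most 62.5 mm and 10.7 degrees, less where a joint would pass 70% of its speed; a pose out of reach is approached as far as the arm can. A call with a gripper value outside its range is refused whole. The fingers move at their own pace and stop on an object; "squeeze" is the grip in N (left out, the last holds). Time passes only in rows, so rows that repeat a pose let the fingers close. It gives the time, the measured TCP pose, the force, the opening and the grip force at its end, in the units of the state.
- bot.state(): the state, without advancing time (a new reading comes with each control period).
- bot.capture(name): name is "side" or "top" or "wrist"; returns a dict with "image" (400x640x3 uint8, red, green, blue), "fx", "fy", "cx", "cy" (pixels), "R" (3x3) and "t" (3): a world point X has camera coordinates R X + t. Camera axes: x right, y down, z forward; pixel columns grow to the right and rows downward; lengths in m; the calibration is good to about 2 mm. A picture is of the moment at which its call begins. There is no depth.
- bot.hand_in(): hands the job in; it is judged then, once.
The state is a dict: "time_s": time; "joint_positions": joint angles; "dq": joint speeds; "joint_torque": joint torques, N m; "position": TCP position; "orientation": TCP orientation; "wrist_force": force on the tool from outside, world axes, zero at the start; "ft_torque": the same for the moment, N m; "gripper_width": finger opening in m; "grasp_force": force on a finger pad.
Only numpy, scipy, OpenCV 4.12 (cv2) and the standard library are available. Lean on these libraries where they do the work, as an engineer would, in place of code of your own. Each camera call takes 0.05 s, during which the arm holds its last target. There are 200 camera calls.

## Working session

There is one attempt and no reset: what is moved stays moved. The work goes in short steps, Python scripts to look and compute and a tool call to move; the robot and the scene stay as the last step left them, time stands still between calls to the robot, and variables do not carry over. Pictures are saved under pics/ and viewed, at most 11 in all, crops included, and the job is handed in when it is done.

Besides the shell and the picture viewer there is one more tool, called after ">>>" as a command line: name --argument value ..., lists and objects as JSON in quotes. jog_arm: Moves the arm, as the interface text tells. Its arguments: {"type":"object","properties":{"moves":{"type":"array","items":{"type":"array","items":{"type":"array","items":{"type":"number"}}}},"squeeze":{"type":"number"}},"required":["moves"]}

```bash
mkdir -p pics
python3 - <<'E'
from rig import bot
import cv2,numpy as np
for n in ("side","top"):
    c=bot.capture(n); cv2.imwrite(f"pics/{n}0.png",c["image"][:,:,::-1])
    np.savez(f"pics/{n}0.npz",**c)
    print(n,c["fx"],c["cx"],c["cy"],"pos",-c["R"].T@c["t"],c["R"][2])
s=bot.state();print(s["time_s"],s["position"],s["orientation"],s["gripper_width"])
E
```

```text
side 496.12030112057715 315.82762457763874 207.15559183634372 pos [ 0.43752301 -0.90422429  1.06855607] [ 0.08764259  0.67257138 -0.73482414]
top 388.56648003991944 309.8812415345376 199.65577127652293 pos [ 0.49532692 -0.0411456   0.99433087] [ 0.04657105 -0.00848689 -0.99887893]
0.1 [0.17611206 0.54673795 0.17963728] [-3.13998485e+00 -3.24243371e-04  2.82980575e+00] 0.09190975874113991
```

View pics/top0.png

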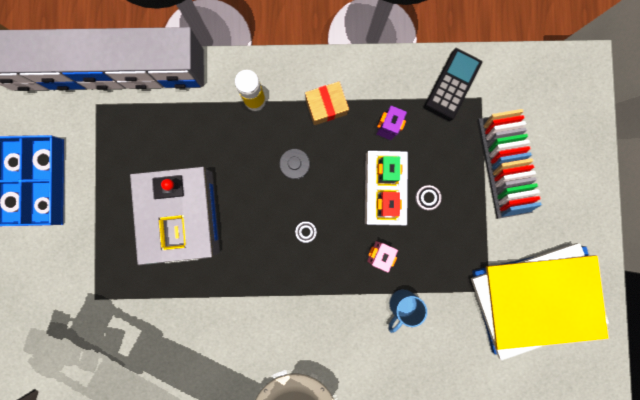

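View pics/side0.png

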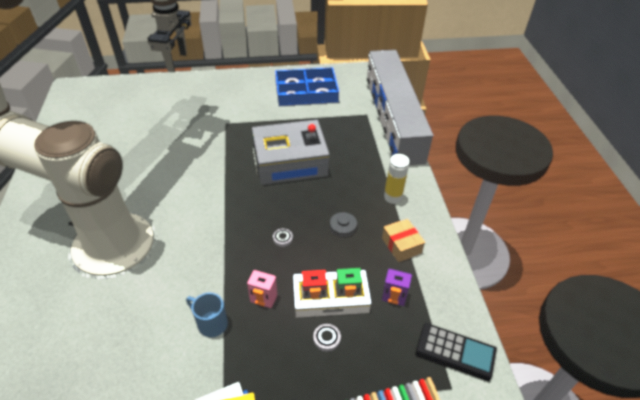

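```bash
cat > h.py <<'E'
import cv2,numpy as np
def ray(c,uv,z):
    """world points of pixels uv on the plane at height z"""
    uv=np.atleast_2d(uv).astype(float)
    d=np.c_[(uv[:,0]-c["cx"])/c["fx"],(uv[:,1]-c["cy"])/c["fy"],np.ones(len(uv))]@c["R"]
    o=-c["R"].T@c["t"]; return o+d*((z-o[2])/d[:,2])[:,None]
def blobs(c,lo,hi,box=None,amin=15):
    """contours of an HSV range inside box (u0,v0,u1,v1), largest first"""
    m=cv2.inRange(cv2.cvtColor(np.ascontiguousarray(c["image"]),cv2.COLOR_RGB2HSV),np.array(lo),np.array(hi))
    if box is not None:
        k=np.zeros_like(m);k[box[1]:box[3],box[0]:box[2]]=255;m&=k
    cs=cv2.findContours(m,cv2.RETR_EXTERNAL,cv2.CHAIN_APPROX_NONE)[0]
    return sorted([x for x in cs if cv2.contourArea(x)>=amin],key=cv2.contourArea,reverse=True)
def rect(c,cnt,z):
    """min-area rectangle of the contours on the plane: centre, (side,angle deg of long side)"""
    p=ray(c,np.vstack(cnt).reshape(-1,2),z)[:,:2]
    (a,s,_)=r=cv2.minAreaRect((p*1000).astype(np.float32))
    b=cv2.boxPoints(r);e=max([b[1]-b[0],b[2]-b[1]],key=np.linalg.norm)
    return np.round(a,1),np.round(sorted(s),1),round(float(np.degrees(np.arctan(e[1]/e[0]))),1)
E
python3 - <<'E'
from h import *
c=dict(np.load("pics/top0.npz"))
G=blobs(c,(50,120,80),(75,255,255),(360,145,415,190));print("green",rect(c,G[:1],.094))
R=blobs(c,(0,150,120),(4,255,255),(360,185,415,225));print("red",rect(c,R[:1],.094))
W=blobs(c,(0,0,190),(179,40,255),(355,145,415,230));print("charger",rect(c,W,.043))
Y=blobs(c,(22,120,120),(34,255,255),(140,205,200,260));print("bay",rect(c,Y,.091))
B=blobs(c,(0,150,100),(6,255,255),(140,170,200,205));print("ball",rect(c,B[:1],.137))
P=blobs(c,(110,5,110),(179,60,230),(125,160,215,270));print("printer",[(cv2.contourArea(x)) for x in P[:3]],rect(c,P[:1],.091))
im=c["image"][:,:,::-1]
a=cv2.resize(im[100:280,350:450],None,fx=3,fy=3,interpolation=2);b=cv2.resize(im[160:270,125:225],None,fx=4,fy=4,interpolation=2)
h=540;o=np.zeros((h,700,3),np.uint8);o[:540,:300]=a;o[:440,300:700]=b;cv2.imwrite("pics/crop.png",o)
E
```

```text
green (array([ 607.7, -238.2]), array([39.8, 56.4]), -1.6)
red (array([ 523.8, -234.6]), array([41.9, 51.5]), -1.6)
charger (array([ 566.6, -238.7]), array([ 97.6, 181.5]), -2.6)
bay (array([467.9, 271.8]), array([57.3, 75.8]), 5.0)
ball (array([574.6, 267.3]), array([24.2, 24.5]), -0.1)
printer [6593.5] (array([507.6, 275.5]), array([171.5, 211.6]), 4.8)
```

View pics/crop.png

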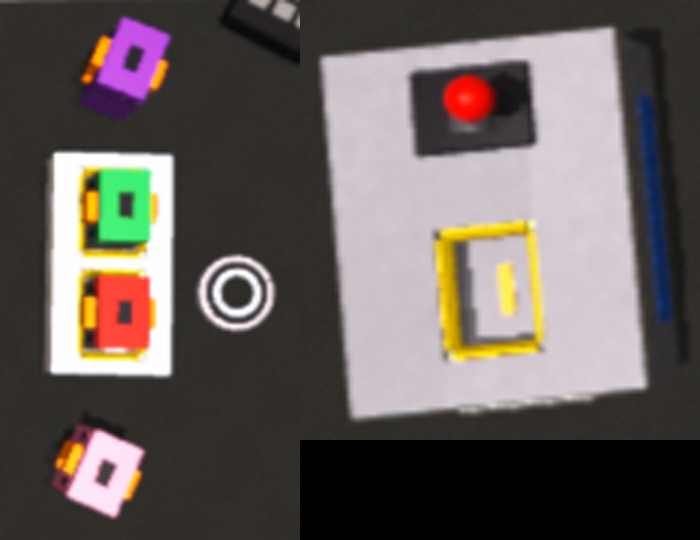

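The candidates in the top view are green (391,169) and red (388,205), both clipped in the charger. The purple pack (393,121) and the pink one (383,257) stand loose on the counter. The pack I want is the green one in the charger's far bay: its top measures 40x56 mm at z 94 mm, as given. The crop also shows the yellow-rimmed printer bay at (173,233) and the red ball at (167,185), leaning to -y (off).

>>> jog_arm --moves '[[[1,-4.5,-4.2,0,-5],[1,-9,-8.4,0,-10],[1,-13.5,-12.6,0,-15.4],[1,-18,-16.8,0,-15.4],[1,-22.5,-21,0,-15.4]]]' --squeeze 25

```text
time_s: 0.72
position: [0.3265, 0.2766, 0.1803]
orientation: [-3.142, 0.0, 3.099]
wrist_force: [1.0, 0.5, 0.4]
gripper_width: 0.0922
grasp_force: 0.0
```

```bash
cat >> h.py <<'E'
from scipy.spatial.transform import Rotation as Rn
def togo(s,xyz,yaw):
    """shift in tool axes (cm) and turn (deg) to a tool-down pose"""
    R=Rn.from_euler("xyz",s["orientation"]).as_matrix()
    y=np.degrees(np.arctan2(R[1,0],R[0,0]))
    return np.round(R.T@(np.array(xyz)-s["position"])*100,2),round((y-yaw+180)%360-180,2)
E
python3 - <<'E'
from h import *
from rig import bot
s=bot.state();print(s["time_s"],s["position"],togo(s,[.608,-.239,.18],177.5))
E
```

```text
0.725 [0.32651986 0.27655222 0.18025155] (array([-3.032e+01, -5.031e+01,  3.000e-02]), np.float64(0.06))
```

>>> jog_arm --moves '[[[1,-3.1,-5.1,0,0],[1,-6.2,-10.2,0,0],[1,-9.3,-15.3,0,0],[1,-12.4,-20.4,0,0],[1,-15.5,-25.5,0,0]]]'

```text
time_s: 1.35
position: [0.4704, 0.0151, 0.1803]
orientation: [3.141, -0.0, 3.098]
wrist_force: [0.2, 0.6, 0.2]
gripper_width: 0.0918
grasp_force: 0.0
```

>>> jog_arm --moves '[[[1,-3.1,-5.1,0,0],[1,-6.2,-10.2,0,0],[1,-9.3,-15.3,0,0],[1,-12.4,-20.4,0,0],[1,-14.5,-24.5,0,0]]]'

```text
time_s: 1.98
position: [0.6048, -0.2361, 0.1796]
orientation: [3.141, -0.001, 3.098]
wrist_force: [-0.0, 0.3, 0.3]
gripper_width: 0.0917
grasp_force: 0.0
```

>>> jog_arm --moves '[[[1,0,0,0,0],[1,0,0,0,0]]]'

```text
time_s: 2.22
position: [0.6039, -0.2333, 0.1799]
orientation: [3.14, -0.001, 3.099]
wrist_force: [-0.3, 0.7, 0.8]
gripper_width: 0.092
grasp_force: 0.0
```

Run:
```python
from h import *
from rig import bot
s=bot.state();print(s["time_s"],s["position"],togo(s,[.608,-.239,.054],177.5))
c=bot.capture("wrist");np.savez("pics/w1.npz",**c);cv2.imwrite("pics/w1.png",c["image"][:,:,::-1])
G=blobs(c,(50,120,80),(75,255,255));print([(cv2.contourArea(g),cv2.boundingRect(g),rect(c,[g],.094)) for g in G[:3]])
```

```text
2.225 [ 0.60386212 -0.23330214  0.17986333] (array([-0.45, -0.57, 12.59]), np.float64(0.04))
[(2749.0, (285, 163, 48, 63), (array([ 607.1, -240.1]), array([39.7, 55.1]), -2.5)), (1044.0, (0, 227, 78, 49), (array([ 654.5, -484.3]), array([22.4, 89.6]), -66.3)), (431.0, (0, 118, 34, 27), (array([ 540.4, -477.8]), array([11.8, 35.5]), -66.2))]
```

View pics/w1.png

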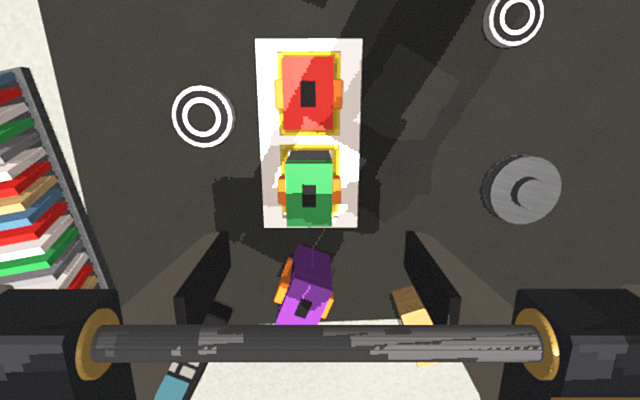

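The wrist view shows the green pack at (309,195), with its top at (607,-240) mm and yaw -2.5°. That agrees with the top view, so I'm descending onto its buttons.

>>> jog_arm --moves '[[[1,-0.4,-0.6,2,0],[1,-0.4,-0.6,6,0],[1,-0.4,-0.6,10,0],[1,-0.4,-0.6,12.5,0],[1,-0.4,-0.6,12.5,0]]]'

```text
time_s: 2.9
position: [0.6056, -0.2382, 0.0517]
orientation: [3.138, -0.006, 3.099]
wrist_force: [0.6, -0.0, -0.3]
gripper_width: 0.0921
grasp_force: 0.0
```

>>> jog_arm --moves '[[[0.4,0,0,0.1,0],[0.4,0,0,0.1,0],[0.4,0,0,0.1,0],[0.4,0,0,0.1,0],[0.4,0,0,0.1,0]]]' --squeeze 25

```text
time_s: 3.52
position: [0.6082, -0.2403, 0.0547]
orientation: [-3.141, 0.0, 3.099]
wrist_force: [0.1, 0.1, 0.1]
gripper_width: 0.0438
grasp_force: 0.0
```

>>> jog_arm --moves '[[[0,0,0,0,0],[0,0,0,0,0],[0,0,0,0,0]]]' --squeeze 25

```text
time_s: 3.9
position: [0.6081, -0.2403, 0.0546]
orientation: [-3.141, 0.0, 3.099]
wrist_force: [0.5, -0.6, 0.4]
gripper_width: 0.0396
grasp_force: 25.0
```

Stopped at 39.6 mm, where pressed buttons should give 44 mm, so I'm looking before I lift.

Run:
```python
from h import *
from rig import bot
c=bot.capture("wrist");d=bot.capture("side")
o=np.zeros((600,640,3),np.uint8);o[:300,:480]=cv2.resize(c["image"],(480,300))[:,:,::-1]
o[300:,:400]=cv2.resize(d["image"][230:330,290:423],(400,300),interpolation=2)[:,:,::-1]
cv2.imwrite("pics/g1.png",o)
s=bot.state();print(s["gripper_width"],s["grasp_force"])
```

```text
0.03906435592338226 24.998034238815308
```

View pics/g1.png

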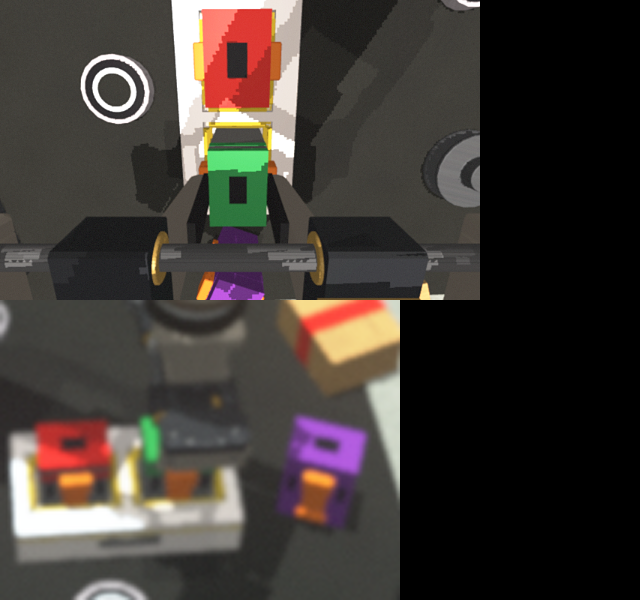

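Run:
```python
from h import *
from rig import bot
s=bot.state();R=Rn.from_euler("xyz",s["orientation"]).as_matrix()
P=Rn.from_euler("z",-2.5,degrees=True).as_matrix();p0=np.array([.6077,-.2395,.012])
pts=[];col=[]
for sy in (-1,1):
    for x in (-12,12):
        for z in (53,69): pts.append(p0+P@np.array([x,sy*22,z])/1e3);col.append((255,0,255))
    for x in (-10,10):
        for z in (0,-30):
            for t in (20,38): pts.append(s["position"]+R@np.array([x,sy*t,z])/1e3);col.append((255,255,0))
for x in(-28,28):
    for y in (-20,20): pts.append(p0+P@np.array([x,y,82])/1e3);col.append((0,255,255))
out=np.zeros((600,800,3),np.uint8)
for n,(u0,v0,u1,v1),k in (("wrist",(200,180,440,330),2.5),("side",(320,230,400,325),6)):
    c=bot.capture(n);im=cv2.resize(c["image"][v0:v1,u0:u1,::-1],None,fx=k,fy=k,interpolation=2)
    for q,co in zip(pts,col):
        v=c["R"]@q+c["t"];u=np.array([c["fx"]*v[0]/v[2]+c["cx"]-u0,c["fy"]*v[1]/v[2]+c["cy"]-v0])*k
        cv2.circle(im,(int(u[0]),int(u[1])),3,co,-1)
    if n=="wrist": W=im
    else: S=im
print(W.shape,S.shape)
cv2.imwrite("pics/ov1.png",W);cv2.imwrite("pics/ov2.png",S)
h=max(W.shape[0],S.shape[0]);S=cv2.resize(S,None,fx=.4,fy=.4)
o=np.zeros((h,800,3),np.uint8);o[:W.shape[0],:600]=W[:, :600];o[:S.shape[0],600:600+S.shape[1]]=S
cv2.imwrite("pics/ov.png",o)
```

```text
(375, 600, 3) (570, 480, 3)
```

View pics/ov.png

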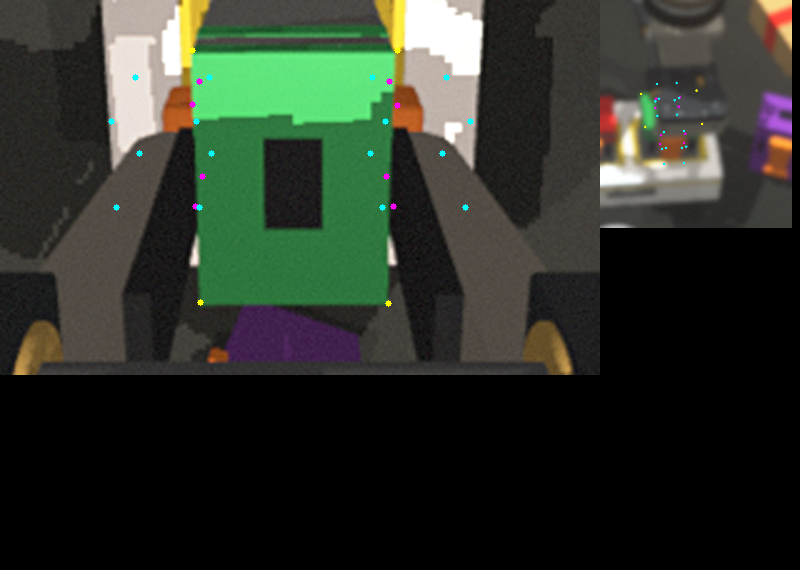

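View pics/ov2.png

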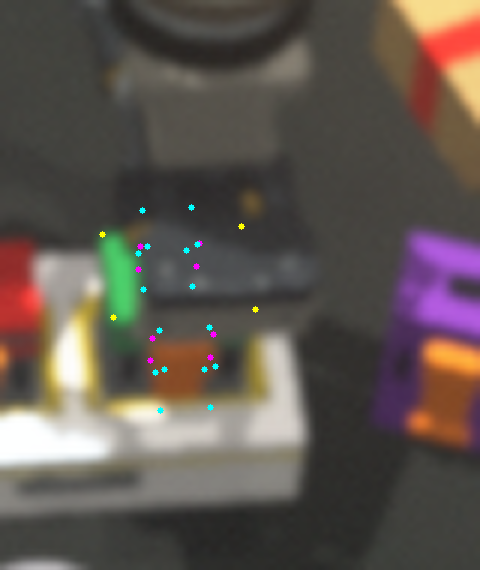

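Run:
```python
from h import *
c=dict(np.load("pics/w1.npz"))
R=Rn.from_euler("xyz",[3.14,-.001,3.099]).as_matrix();p=np.array([.60386,-.2333,.17986])
def px(q):
    v=c["R"]@(p+R@(np.array(q)/1e3))+c["t"];return np.round([c["fx"]*v[0]/v[2]+c["cx"],c["fy"]*v[1]/v[2]+c["cy"]],0)
o=R.T@(-c["R"].T@c["t"]-p)*1e3;print("cam in tool mm",o,"fx",c["fx"])
for z in (0,-20,-38): print(z,[px([x,s*46,z]) for s in(-1,1) for x in (10,-10)])
for uv in ((229,232),(229,266),(406,232),(406,266)):
    d=R.T@(c["R"].T@[(uv[0]-c["cx"])/c["fx"],(uv[1]-c["cy"])/c["fy"],1]);s=-1 if d[1]<0 else 1
    k=(s*46-o[1])/d[1];print(uv,np.round(o+k*d,1))
g=c["image"][225:280:6,150:235:6].mean(2).astype(int);print(g)
```

```text
cam in tool mm [  77.05927663    0.27638275 -203.93697901] fx 350.96651419960784
0 [array([241., 211.]), array([243., 241.]), array([392., 211.]), array([390., 241.])]
-20 [array([234., 222.]), array([236., 255.]), array([399., 222.]), array([397., 255.])]
-38 [array([226., 234.]), array([228., 270.]), array([407., 234.]), array([404., 270.])]
(229, 232) [  8.7 -46.  -31.4]
(229, 266) [ -8.5 -46.  -36.2]
(406, 232) [ 10.3  46.  -35.5]
(406, 266) [ -6.5  46.  -40.3]
[[69 63 69 63 67 65 71 65 66 68 71 44 44 42 45]
 [69 68 67 68 72 64 66 68 70 67 70 57 24 34 45]
 [63 67 69 69 68 74 67 69 69 79 81 55 28 22 38]
 [70 65 65 66 69 72 65 66 83 83 80 26 24 28 59]
 [68 67 67 68 69 68 69 80 80 83 27 30 25 23 67]
 [66 69 69 67 70 71 80 82 81 37 24 25 29 26 69]
 [71 65 66 67 80 85 81 77 73 33 27 27 20 26 68]
 [67 68 67 81 82 82 81 81 26 31 26 32 25 27 69]
 [70 71 84 81 84 83 81 23 25 25 31 29 24 66 71]
 [71 82 83 83 81 84 51 29 31 27 30 27 24 69 65]]
```

The overlays show the fingers closed on the pack's body just under its top. Both orange buttons are still out, at (180,105) and (405,105) in the crop. From the wrist view, the true finger end is about 36 mm short of the reported TCP, so I'm opening, descending 3.5 cm further and watching the force.

>>> jog_arm --moves '[[[1,0,0,0,0],[1,0,0,0,0],[1,0,0,0,0],[1,0,0,0,0]]]'

```text
time_s: 4.6
position: [0.608, -0.2402, 0.0544]
orientation: [3.141, -0.0, 3.099]
wrist_force: [-0.3, 0.2, 0.2]
gripper_width: 0.0776
grasp_force: 0.0
```

>>> jog_arm --moves '[[[1,0,0,0.8,0],[1,0,0,1.6,0],[1,0,0,2.4,0],[1,0,0,2.4,0]]]'

```text
time_s: 5.1
position: [0.6073, -0.2397, 0.0291]
orientation: [3.14, -0.002, 3.099]
wrist_force: [0.4, 0.8, -0.7]
gripper_width: 0.0922
grasp_force: 0.0
```

>>> jog_arm --moves '[[[1,0,0,0.4,0],[1,0,0,0.8,0],[1,0,0,1.1,0],[1,0,0,1.1,0]]]'

```text
time_s: 5.6
position: [0.6079, -0.2401, 0.0192]
orientation: [3.141, -0.001, 3.099]
wrist_force: [-0.6, -0.2, 0.5]
gripper_width: 0.092
grasp_force: 0.0
```

Run:
```python
from h import *
from rig import bot
s=bot.state();print(s["position"],s["gripper_width"],s["wrist_force"])
c=bot.capture("wrist")
cv2.imwrite("pics/w2.png",cv2.resize(c["image"][140:320,190:450,::-1],None,fx=3,fy=3,interpolation=2))
```

```text
[ 0.60787727 -0.24012575  0.01916045] 0.092011199695849 [-0.57207797 -0.16058105  0.48154708]
```

View pics/w2.png

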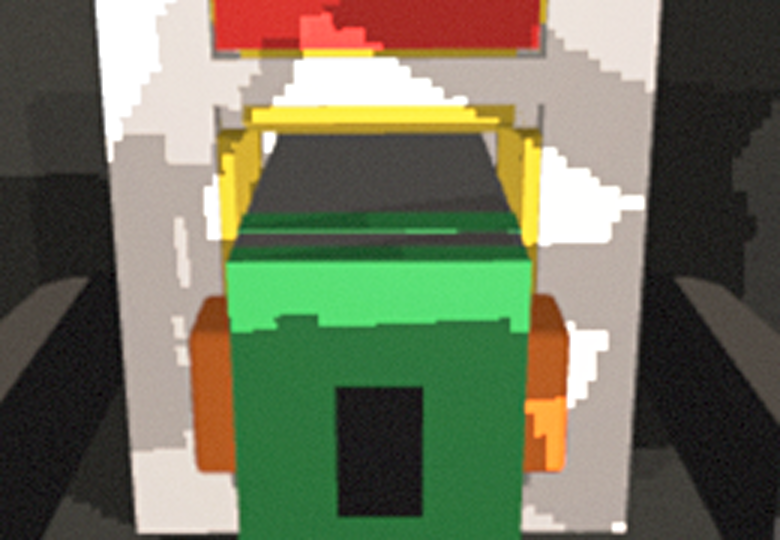

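No contact force, although a fingertip truly at z 19 mm would have hit the rim, so the short fingers are confirmed. The view shows both sprung-out buttons, at (212,385) and (547,385) in the crop, between the open pads. Closing now.

>>> jog_arm --moves '[[[0,0,0,0,0],[0,0,0,0,0],[0,0,0,0,0],[0,0,0,0,0],[0,0,0,0,0]]]' --squeeze 25

```text
time_s: 6.28
position: [0.6081, -0.2403, 0.0197]
orientation: [-3.141, 0.0, 3.099]
wrist_force: [-1.1, 0.1, 0.6]
gripper_width: 0.0437
grasp_force: 6.1
```

>>> jog_arm --moves '[[[0,0,0,0,0],[0,0,0,0,0],[0,0,0,0,0]]]'

```text
time_s: 6.65
position: [0.6084, -0.2405, 0.0201]
orientation: [-3.141, 0.001, 3.099]
wrist_force: [-1.5, -0.6, 5.1]
gripper_width: 0.0408
grasp_force: 25.0
```

>>> jog_arm --moves '[[[0,0,0,-0.5,0],[0,0,0,-1.2,0],[0,0,0,-2,0],[0,0,0,-2,0]]]'

```text
time_s: 7.15
position: [0.6087, -0.2406, 0.0405]
orientation: [-3.141, 0.002, 3.099]
wrist_force: [-0.2, -0.0, -1.3]
gripper_width: 0.0406
grasp_force: 25.0
```

Run:
```python
from h import *
from rig import bot
s=bot.state();print(s["time_s"],s["position"],s["gripper_width"],s["grasp_force"],s["wrist_force"])
c=bot.capture("wrist");t=bot.capture("top")
for z in(.094,.114):
    print(z,[rect(c,[g],z) for g in blobs(c,(50,120,50),(75,255,255),(250,120,400,330))[:1]])
```

```text
7.15 [ 0.60874762 -0.24062666  0.04054254] 0.040571691817145705 24.998689591884613 [-0.23281886 -0.00687414 -1.34412652]
0.094 [(array([ 613. , -240.5]), array([46.7, 54.3]), -2.4)]
0.114 [(array([ 602.2, -240. ]), array([40.5, 47.1]), -2.4)]
```

The pack came up with the grip: at the raised height its top measures 40.5 mm wide, as it should. I'll lift clear and carry it over.

>>> jog_arm --moves '[[[0,0,0,-3,0],[0,0,0,-7,0],[0,0,0,-10,0],[0,0,0,-11,0],[0,0,0,-11,0]]]'

```text
time_s: 7.88
position: [0.6081, -0.2402, 0.1492]
orientation: [3.142, -0.0, 3.099]
wrist_force: [0.4, 0.6, -2.7]
gripper_width: 0.0408
grasp_force: 25.0
```

>>> jog_arm --moves '[[[0,1,3,0,-1],[0,2.6,8,0,-3],[0,4.2,13,0,-5],[0,5.8,18,0,-7.4],[0,7.4,23,0,-7.4]]]'

```text
time_s: 8.5
position: [0.5421, -0.0054, 0.1472]
orientation: [3.14, -0.003, -3.055]
wrist_force: [0.9, -0.2, -1.4]
gripper_width: 0.0409
grasp_force: 25.0
```

Run:
```python
from h import *
from rig import bot
s=bot.state();print(s["time_s"],s["position"],s["gripper_width"],s["grasp_force"],s["wrist_force"],togo(s,[.4678,.272,.15],184.9))
```

```text
8.5 [ 0.54205292 -0.00542521  0.14719434] 0.04092525414040779 24.998623430728912 [ 0.87513153 -0.21402427 -1.44256507] (array([ 5.01, 28.28, -0.23]), np.float64(0.04))
```

>>> jog_arm --moves '[[[0,1,5.7,0,0],[0,2,11.4,0,0],[0,3,17,0,0],[0,4,22.5,0,0],[0,5,26.5,0,0]]]'

```text
time_s: 9.12
position: [0.4692, 0.2541, 0.1473]
orientation: [-3.141, -0.004, -3.054]
wrist_force: [0.0, -0.6, -1.7]
gripper_width: 0.0407
grasp_force: 25.0
```

>>> jog_arm --moves '[[[0,0,1.7,0,0],[0,0,1.7,0,0],[0,0,1.7,0,0]]]'

```text
time_s: 9.5
position: [0.4703, 0.268, 0.1489]
orientation: [-3.141, -0.001, -3.057]
wrist_force: [0.8, -0.2, -1.8]
gripper_width: 0.0407
grasp_force: 25.0
```

Run:
```python
from h import *
from rig import bot
s=bot.state();print(s["time_s"],s["position"],togo(s,[.4678,.272,.067],184.9))
c=bot.capture("wrist");z=s["position"][2]-.008+.082
o=[]
g=blobs(c,(50,120,50),(75,255,255),(250,120,400,330))[0];print("pack",rect(c,[g],z),cv2.boundingRect(g))
Y=blobs(c,(20,120,100),(34,255,255),(200,80,440,330));print("bay",[cv2.boundingRect(y) for y in Y],rect(c,Y,.091))
cv2.imwrite("pics/w3.png",cv2.resize(c["image"][60:360,160:480,::-1],None,fx=2,fy=2,interpolation=2))
```

```text
9.5 [0.4703293  0.26803171 0.14893783] (array([0.21, 0.42, 8.19]), np.float64(-0.04))
pack (array([463.6, 267.8]), array([40.3, 46.8]), 4.9) (267, 221, 101, 104)
bay [(285, 148, 77, 57)] (array([451. , 271.5]), array([42.8, 58.4]), -86.9)
```

View pics/w3.png

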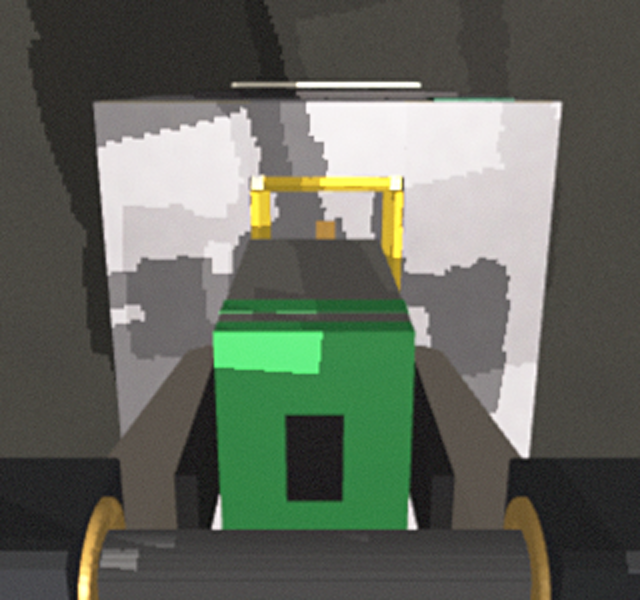

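The wrist view shows the pack gripped square, its top's front edge at crop (315,330), over the yellow bay rim at crop y 183. The pack's y offset from the TCP is about 0. I'll correct and settle above the bay.

>>> jog_arm --moves '[[[0,0,0,2,0],[0,0,0,2,0],[0,0,0,2,0],[0,0,0,2,0]]]'

```text
time_s: 10.05
position: [0.4707, 0.2693, 0.1304]
orientation: [3.141, 0.002, -3.056]
wrist_force: [-0.6, -0.0, -2.4]
gripper_width: 0.041
grasp_force: 25.0
```

Run:
```python
from h import *
from rig import bot
for _ in range(2):
    s=bot.state();print(s["time_s"],s["position"],togo(s,[.4686,.2722,.067],184.9));bot.capture("top")
```

```text
10.05 [0.47068296 0.26931684 0.13041979] (array([0.19, 0.3 , 6.34]), np.float64(0.01))
10.1 [0.47057204 0.26936983 0.13032541] (array([0.18, 0.3 , 6.33]), np.float64(0.02))
```

>>> jog_arm --moves '[[[0,0.2,0.3,0.5,0],[0,0.2,0.3,1.5,0],[0,0.2,0.3,2.6,0],[0,0.2,0.3,2.6,0],[0,0.2,0.3,2.6,0]]]'

```text
time_s: 10.78
position: [0.4678, 0.2722, 0.1034]
orientation: [-3.142, -0.0, -3.056]
wrist_force: [0.5, 0.0, -3.1]
gripper_width: 0.0407
grasp_force: 25.0
```

Run:
```python
from h import *
from rig import bot
s=bot.state();print(s["time_s"],s["position"],s["wrist_force"],togo(s,[.4686,.2722,.067],184.9))
c=bot.capture("wrist");z=s["position"][2]-.008+.082
g=blobs(c,(50,120,50),(75,255,255),(250,120,400,330))[0];print("pack",rect(c,[g],z),cv2.boundingRect(g))
Y=blobs(c,(20,120,100),(34,255,255),(200,80,440,330));print("bay",[cv2.boundingRect(y) for y in Y])
# columns of the yellow side strips on rows crossing the rim
hs=cv2.cvtColor(c["image"],cv2.COLOR_RGB2HSV);m=cv2.inRange(hs,np.array((20,120,90)),np.array((34,255,255)))
for v in range(130,240,8):
    u=np.flatnonzero(m[v,200:440])+200
    if len(u): print(v,u.min(),u.max(),len(u),np.round(ray(c,[[u.min(),v],[u.max(),v]],.091)[:,:2]*1000,1).tolist())
```

```text
10.775 [0.46777687 0.27216385 0.10344679] [ 0.4541017   0.03666967 -3.13557737] (array([-0.08, -0.  ,  3.64]), np.float64(0.03))
pack (array([461. , 271.9]), array([40.4, 46.9]), 4.9) (267, 221, 101, 104)
bay [(272, 161, 92, 49)]
162 280 352 62 [[431.9, 246.3], [428.0, 291.0]]
170 272 362 28 [[437.4, 241.6], [432.5, 297.9]]
178 273 362 24 [[442.5, 242.5], [437.6, 298.5]]
186 273 362 20 [[447.7, 242.8], [442.8, 299.1]]
194 273 362 14 [[452.9, 243.0], [448.0, 299.8]]
202 273 362 8 [[458.3, 243.3], [453.3, 300.4]]
```

Aligned to about 1 mm both ways. Lowering in stages while watching the force.

>>> jog_arm --moves '[[[0,-0.1,0,0.3,0],[0,-0.1,0,0.8,0],[0,-0.1,0,1.4,0],[0,-0.1,0,2,0],[0,-0.1,0,2,0]]]'

```text
time_s: 11.45
position: [0.4681, 0.2721, 0.0826]
orientation: [-3.141, -0.002, -3.055]
wrist_force: [-0.7, -0.2, -2.1]
gripper_width: 0.0406
grasp_force: 25.0
```

>>> jog_arm --moves '[[[0,0,0,0.4,0],[0,0,0,0.8,0],[0,0,0,1.2,0],[0,0,0,1.2,0]]]'

```text
time_s: 11.95
position: [0.4683, 0.2722, 0.071]
orientation: [-3.141, -0.001, -3.055]
wrist_force: [0.7, 0.1, -1.8]
gripper_width: 0.0408
grasp_force: 25.0
```

Pack's underside is at about 63 mm inside the well, with no resistance. Now the last few millimetres.

>>> jog_arm --moves '[[[0,0,0,0.15,0],[0,0,0,0.3,0],[0,0,0,0.4,0],[0,0,0,0.4,0]]]'

```text
time_s: 12.45
position: [0.4689, 0.2723, 0.0681]
orientation: [-3.142, 0.0, -3.055]
wrist_force: [-1.3, -0.6, 4.0]
gripper_width: 0.0408
grasp_force: 25.0
```

Contact on the bay floor at the expected height. Releasing.

>>> jog_arm --moves '[[[0,0,0,0.1,0],[0.5,0,0,0.1,0],[1,0,0,0,0],[1,0,0,0,0],[1,0,0,0,0]]]'

```text
time_s: 13.08
position: [0.4687, 0.2723, 0.0673]
orientation: [3.142, -0.0, -3.056]
wrist_force: [-0.3, -0.1, -0.4]
gripper_width: 0.0739
grasp_force: 0.0
```

>>> jog_arm --moves '[[[1,0,0,0,0],[1,0,0,0,0],[1,0,0,0,0]]]'

```text
time_s: 13.45
position: [0.4687, 0.2723, 0.0675]
orientation: [-3.142, -0.0, -3.055]
wrist_force: [0.2, -0.5, -0.6]
gripper_width: 0.0923
grasp_force: 0.0
```

>>> jog_arm --moves '[[[1,0,0,-3,0],[1,0,0,-8,0],[1,0,0,-12,0],[1,0,0,-12,0]]]'

```text
time_s: 13.95
position: [0.4713, 0.2731, 0.1917]
orientation: [3.14, 0.008, -3.055]
wrist_force: [-0.7, -0.5, 0.5]
gripper_width: 0.0919
grasp_force: 0.0
```

Run:
```python
from h import *
from rig import bot
s=bot.state();print(s["time_s"],s["position"],s["orientation"],s["gripper_width"],s["wrist_force"])
c=bot.capture("wrist");
for n in("wrist","side"):
    c=bot.capture(n);k=blobs(c,(50,120,50),(75,255,255),(200,100,440,330) if n=="wrist" else (240,110,340,170))
    print(n,[(rect(c,[g],.142),cv2.boundingRect(g)) for g in k[:1]])
    if n=="wrist": w=cv2.resize(c["image"][60:330,160:480,::-1],(480,405))
    else: d=cv2.resize(c["image"][100:200,240:340,::-1],(300,300),interpolation=2)
o=np.zeros((405,790,3),np.uint8);o[:,:480]=w;o[:300,490:]=d;cv2.imwrite("pics/done1.png",o)
```

```text
13.95 [0.47125314 0.27312333 0.19165656] [ 3.13988953  0.00773292 -3.05535776] 0.0918758210086757 [-0.7373926  -0.48750963  0.51855313]
wrist [((array([468. , 272.4]), array([39.6, 55.3]), 4.9), (289, 165, 55, 72))]
side [((array([466.1, 269. ]), array([43.1, 50.9]), -4.3), (267, 125, 18, 10))]
```

View pics/done1.png

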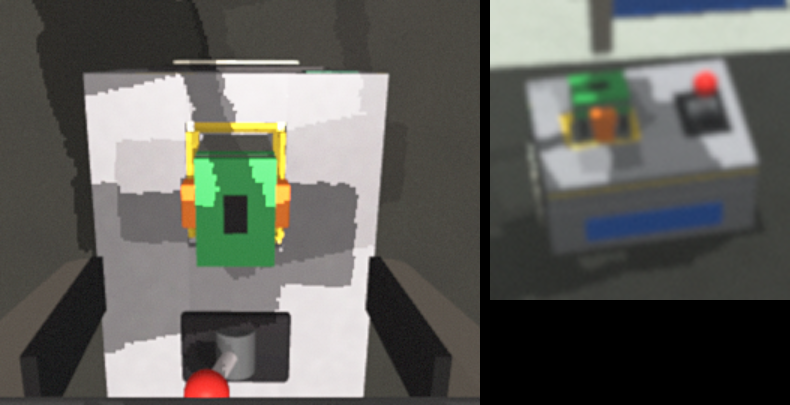

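The pack is home: its top measures 39.6x55.3 mm at (468,272.4) at z 142 mm, and the orange buttons are out on both sides, at (188,205) and (282,205). The ball is at (207,385), still leaning to -y (off). Next I'll close the fingers and go to the ball's -y side.

>>> jog_arm --moves '[[[0,-3.5,-2.2,0,0],[0,-7,-4.5,0,0],[0,-10.2,-6.7,0,0],[0,-10.2,-6.7,0,0],[0,-10.2,-6.7,0,0]]]' --squeeze 10

```text
time_s: 14.72
position: [0.5748, 0.2145, 0.1859]
orientation: [3.141, -0.003, -3.055]
wrist_force: [-1.1, -0.8, -0.1]
gripper_width: 0.0437
grasp_force: 0.0
```

>>> jog_arm --moves '[[[0,0,0,0,0],[0,0,0,0,0],[0,0,0,0,0]]]'

```text
time_s: 15.1
position: [0.5758, 0.2147, 0.1877]
orientation: [3.142, 0.0, -3.055]
wrist_force: [0.1, 0.2, -0.4]
gripper_width: 0.0144
grasp_force: 0.0
```

Run:
```python
from h import *
from rig import bot
s=bot.state();print(s["time_s"],s["position"],s["gripper_width"],togo(s,[.579,.2154,.092],184.9))
c=bot.capture("top");b=blobs(c,(0,150,100),(6,255,255),(140,170,200,205));print([(rect(c,[x],.14),cv2.contourArea(x)) for x in b[:2]])
```

```text
15.1 [0.57577551 0.21469903 0.18767862] 0.014408991802901353 (array([-0.33,  0.04,  9.57]), np.float64(0.07))
[]
```

>>> jog_arm --moves '[[[0,-0.3,0,3,0],[0,-0.3,0,6,0],[0,-0.3,0,8.5,0],[0,-0.3,0,9.5,0],[0,-0.3,0,9.5,0]]]'

```text
time_s: 15.78
position: [0.5789, 0.2145, 0.0923]
orientation: [-3.142, -0.001, -3.055]
wrist_force: [0.2, 0.2, -0.3]
gripper_width: 0.0007
grasp_force: 0.0
```

>>> jog_arm --moves '[[[0,0,0.8,0,0],[0,0,1.6,0,0],[0,0,2.4,0,0],[0,0,3.2,0,0],[0,0,4,0,0]]]'

```text
time_s: 16.4
position: [0.5761, 0.2548, 0.093]
orientation: [-3.141, 0.001, -3.055]
wrist_force: [0.5, -2.5, 1.3]
gripper_width: 0.0003
grasp_force: 1.0
```

Run:
```python
from h import *
from rig import bot
s=bot.state();print(s["time_s"],s["position"],s["gripper_width"],s["wrist_force"])
for n,b in(("wrist",(150,150,500,400)),("side",(280,110,340,170)),("top",(140,165,200,205))):
    c=bot.capture(n);k=blobs(c,(0,150,90),(6,255,255),b,6)
    print(n,[(cv2.boundingRect(x),np.round(ray(c,[cv2.minEnclosingCircle(x)[0]],.14),3)) for x in k[:2]])
```

```text
16.4 [0.57605762 0.25484371 0.09302288] 0.0002798607906048413 [ 0.5446466  -2.53691519  1.28500497]
wrist [((349, 235, 52, 54), array([[0.575, 0.283, 0.14 ]]))]
side []
top []
```

The ball is moving: wrist pixel (375,262), y 283 mm, about midway. I'll keep pushing in small steps.

>>> jog_arm --moves '[[[0,0,0.6,0,0],[0,0,1.2,0,0],[0,0,1.7,0,0],[0,0,2.1,0,0],[0,0,2.1,0,0]]]'

```text
time_s: 17.18
position: [0.5736, 0.2758, 0.0922]
orientation: [3.141, -0.0, -3.055]
wrist_force: [-0.4, -0.6, -0.1]
gripper_width: 0.0004
grasp_force: 0.0
```

Run:
```python
from h import *
from rig import bot
s=bot.state();print(s["time_s"],s["position"],s["wrist_force"])
c=bot.capture("wrist");k=blobs(c,(0,150,90),(6,255,255),(150,150,600,400),6)
print([(cv2.boundingRect(x),np.round(ray(c,[cv2.minEnclosingCircle(x)[0]],.138),3)) for x in k[:2]])
```

```text
17.175 [0.57356828 0.27582684 0.09221116] [-0.41789829 -0.62163938 -0.13036144]
[((348, 233, 50, 54), array([[0.572, 0.303, 0.138]]))]
```

>>> jog_arm --moves '[[[0,0,0.15,0,0],[0,0,0.3,0,0],[0,0,0.3,0,0]]]'

```text
time_s: 17.6
position: [0.5735, 0.2783, 0.0924]
orientation: [-3.141, -0.0, -3.055]
wrist_force: [0.6, -0.9, -0.6]
gripper_width: 0.0004
grasp_force: 0.5
```

Next I'll back off along -y, rise, and check.

>>> jog_arm --moves '[[[0,0,-2,0,0],[0,0,-6,0,0],[0,0,-9,0,0],[0,0,-9,-5,0],[0,0,-9,-9,0]]]'

```text
time_s: 18.23
position: [0.5817, 0.187, 0.1842]
orientation: [3.141, 0.001, -3.057]
wrist_force: [0.5, -0.3, -0.1]
gripper_width: 0.0003
grasp_force: 0.0
```

>>> jog_arm --moves '[[[0,0,-6,-4,0],[0,0,-12,-4,0],[0,0,-18,-4,0],[0,0,-18,-4,0],[0,0,-18,-4,0]]]'

```text
time_s: 18.85
position: [0.5966, 0.0089, 0.2226]
orientation: [3.141, 0.0, -3.057]
wrist_force: [0.1, 1.3, 0.7]
gripper_width: 0.0005
grasp_force: 0.0
```

Run:
```python
from h import *
from rig import bot
s=bot.state();print(s["time_s"],s["position"],s["wrist_force"],s["dq"])
c=bot.capture("top")
print("ball",[rect(c,[x],.137) for x in blobs(c,(0,150,90),(6,255,255),(130,165,200,205))[:1]])
print("green",[(rect(c,[x],.142),cv2.boundingRect(x)) for x in blobs(c,(50,120,50),(75,255,255),(140,200,210,265))[:1]])
print("red",[rect(c,[x],.094) for x in blobs(c,(0,150,120),(4,255,255),(360,185,415,225))[:1]])
o=np.hstack([cv2.resize(c["image"][150:270,120:240,::-1],(480,480),interpolation=2)]);cv2.imwrite("pics/end.png",o)
```

```text
18.85 [0.59662073 0.00887503 0.22255983] [0.0641412  1.26870297 0.73216948] [ 0.0389942   0.00174814 -0.00039018  0.00093458  0.00198707  0.00385472]
ball [(array([571.9, 304.7]), array([22.1, 24.3]), 89.0)]
green [((array([470.2, 273.2]), array([39.2, 56.4]), 0.0), (154, 219, 19, 27))]
red [(array([ 525. , -235.9]), array([39.6, 53.8]), -1.6)]
```

View pics/end.png

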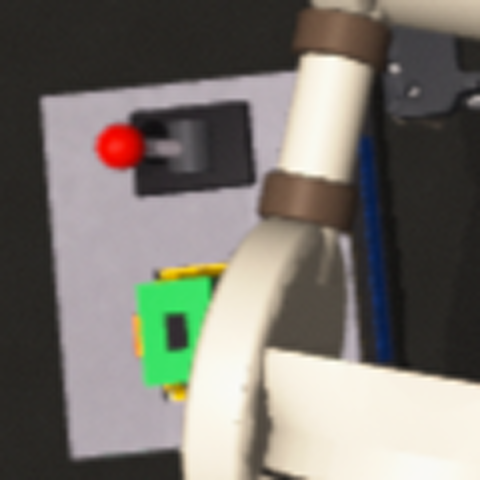

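The picture shows the ball at (120,147), fully over to the +y side at y 304.7 mm against an expected 305 mm. The pack sits in its bay at (176,330), and the red pack has not moved. Handing in.

```bash
python3 -c "
from rig import bot
print(bot.hand_in())"
```

```text
the job is handed in; nothing more can be done
None
```

I put the green pack into the printer's bay, home with its buttons sprung out, swung the switch fully on, left the red pack in place, and handed the job in at about 19 s; the hand-in gave no verdict.

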